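# Swing a slotted plate against the stop of a swivel jig and pin it

### The arm

A 6-joint arm with a two-finger parallel gripper is mounted at the origin on a cart in front of the work surface, level with it; the furniture and walls round the work are solid. World frame = base frame: x ahead of the robot, y to its left, z up, the work surface at z = 0. Lengths are in m, angles in rad, forces in N, time in s.
With the tool pointing down it reaches from about 0.35 to 0.85 m from the base axis. Payload 8.1 kg.
Tool frame: the origin (TCP) lies between the finger pads; the fingertips stand 8 mm ahead of it and the grasp point (between the pads) lies 11 mm behind it; x points along the fingers, y is the direction in which the jaws open and shut, and the axes are right-handed (so a half turn about x gives the same grasp; the last joint's range is limited). The gripper opens to 93 mm and grips with 3 to 60 N. Pads are 15 mm wide; open, the fingers measure 128 mm over their backs; the gripper's body (75 mm by 188 mm) begins 65 mm behind the grasp point.
Start: joints at [-1.357, 0.13, 1.488, -0, 1.523, -0.085], TCP at [0.177, -0.573, 0.227] pointing down, gripper open.
Joint ranges: [-2.96, 2.96], [-0.89, 2.26], [0.02, 2.5], [-1.34, 4.48], [0, 2.73], [-2.66, 2.66]. Speed limits (rad/s): [2.39, 2.39, 2.79, 3.14, 3.14, 3.14].

### API

Orientations are given as a 3x3 rotation matrix whose columns are the frame's x, y, z axes.
In Python, from rig import * gives the robot as it stands. The module is installed in compiled form; this text tells all that it offers.
- The arm moves only by the tool drive_tool, never from a script. Its argument "rows" is a list that holds one entry, the list of rows, each a list of 5 numbers: the opening, from 0 (shut) to 1 (fully open), then the shift along the tool's x, y, z in mm, then the turn about the tool's x in rad. A call has 1 to 5 rows; each row is the pose to reach, as a shift and turn from the pose commanded when the call began, along the tool's axes at that moment; what a row does not reach only later rows make up. A row lasts 1/8 s, in which the tool goes at most 62.5 mm and 10.7 degrees, less where a joint would pass 70% of its speed; a pose out of reach is approached as far as the arm can. A call with a gripper value outside its range is refused whole. The fingers move at their own pace and stop on an object; "newtons" is the grip in N (left out, the last holds). Time passes only in rows, so rows that repeat a pose let the fingers close. It gives the time, the measured TCP pose, the force and the opening at its end, in the units of the state.
- read_state(): the state, without advancing time (a new reading comes with each control period).
- snapshot(name): name is "side" or "top" or "wrist"; returns a dict with "image" (400x640x3 uint8, blue, green, red), "camera_matrix" (3x3 intrinsics, pixels), "world_to_cam" (4x4, takes a point from world to camera coordinates); the wrist camera has in their place "T_tool_cam" (4x4, takes a point from camera to tool coordinates, whose origin is the TCP and whose axes are the tool frame's). Camera axes: x right, y down, z forward; pixel columns grow to the right and rows downward; lengths in m; the calibration is good to about 2 mm. A picture is of the moment at which its call begins: read the wrist's pose just before it. There is no depth.
- close_job(): hands the job in, once; it reports no verdict.
Trained networks look in the newest picture that a camera, given by its name, has taken for a name from the list of things; names that differ only in an ending like _2 or _b are one class to them, and where a whole thing is asked for, a point or a joint stands for the part that bears it (a point fixed in the world has none). Each returns a list of dicts, best first, with "conf" (0 to 1); they miss things now and then, are a little off and sometimes report something else, mostly with a low value. They report only what shows in the picture. A call takes as long as a camera call. They do not tell look-alikes from the thing itself.
- silhouettes(camera, target): "mask" (400x640 bool, what is visible of it).
- mark_of(camera, target): "at" ([x, y, z] in m, in the coordinates of the camera as it stood for that picture, good to about 4 mm: a listed point, or the origin of a listed thing).
The state is a dict: "clock": time; "joint_positions": joint angles; "joint_velocities": joint speeds; "joint_torque": joint torques, N m; "ee_pos": TCP position; "tcp_rot": TCP orientation; "contact_force": force on the tool from outside, world axes, zero at the start; "torque": the same for the moment, N m; "opening": finger opening in m.
Only numpy, scipy, OpenCV 4.12 (cv2) and the standard library are available. Lean on these libraries where they do the work, as an engineer would, in place of code of your own. Each camera call takes 0.05 s, during which the arm holds its last target. There are 200 camera calls.

### The job

Set the aluminium plate up in the drilling jig, whose swivel is locked at this job's angle: keep the plate's slotted corner on the pivot peg, push the free corner diagonally opposite so that the plate swings round until its long edge bears on the short stop dowel, and press it home there firmly, with about 10 N, for a moment; never push on it with more than 25 N. Then take the locating pin out of its block and put it down through the plate's large hole into the bush below until its collar sits on the plate, and leave it there. Do not knock the caliper about.

Things in the scene. Friction and masses are not known exactly. Their poses are not given: they have to be found in the camera images.
- jig: base of the jig: dark steel plate 250 x 250 x 12 mm, screwed to the bench. Origin: centre of its underside; x, y along its sides, z up. On it lies the swivel, a dark plate 200 x 200 x 14 mm (top at z = 0.026) locked at an angle of up to 4.6 degrees either way about the pivot peg. That angle differs from job to job and is not measured: feel for the stop
- pivot_peg (a point): axis of the taller dowel, 16 mm across, 30 mm high, at the height of the swivel's top (jig frame x -80, y -55, z 26 mm). It stands in the plate's slot with 0.3 to 0.6 mm of play; nothing but friction stops the plate sliding off it along the plate's +x. The stop is a shorter dowel, 16 mm across, 20 mm high, on the swivel, with its axis 125 mm along x and 30 mm along -y from the peg (swivel's axes)
- plate: loose aluminium plate, 160 x 100 x 14 mm, 0.55 kg, flat on the swivel. Origin: centre of its slot, underside; x along its long side: it spans x -14 to 146, y -22 to 78 mm. U slot 17.2 mm wide from x -14 to 8.3. At first turned 20 to 43 degrees counter-clockwise from home. Home, its side y = -22 bears on the rigid stop at x = 125 and its axes are parallel to the swivel's. It slides with 1 to 4 N
- plate_hole (a point): centre of the plate's pin hole, 13.2 mm across, at its top face (plate frame x 118, y 45, z 14 mm); the plate's smaller holes and its round pocket are mere features. Only with the plate home, the end of its slot touching the peg, does it stand over the 13.2 mm hole of the swivel, which has a lighter steel bush 25 mm across and takes the pin 14 mm deep
- push_corner (a point): point on the plate's long side y = 78 near the free corner, halfway up its edge (plate frame x 128, y 78, z 7 mm), opposite the stop: the face to push, towards the plate's -y
- pin_block: aluminium block, 48 x 84 x 38 mm, fixed to the bench, with a 13.2 mm hole that holds the pin (at x 0, y 18 mm) and four empty 8 mm holes. Origin: centre of its underside. It stands left or right of the jig, the red bin on the other side
- pin: steel locating pin, 68 mm long, 80 g, upright in its block. Origin: on its axis at the collar's underside; z up the axis. Below: 12 mm shank, 27 mm long, tapered over the last 3.5 mm. Collar 26 mm across, 5 mm thick; round handle 20 mm across from z 9 to 38 mm, top at 41: grip it there. Home, the collar lies on the plate's top, its origin 40 mm above the bench
- caliper: steel caliper, 64 x 228 x 12 mm, loose on the bench behind the right side of the work; origin at the centre of its underside. To be left where it is
Mind the look-alikes: they are no part of the job. Of the things that look like the pin, the smallest one is meant.

How it is judged:
On the way:
1. the plate, its slot on the pivot peg, is pressed home against the stop by the fingers: turned nearly parallel to the jig and at rest under a push of at least 5 N for 0.3 s (angle between the x axis of plate and the x axis of jig, either way round below 0.11 rad and horizontal distance between plate and pivot_peg below 0.003 m and contact force between the fingers and plate above 5 N and angular speed of plate below 0.05 rad/s), for 0.3 s.
At the end, for the whole second after the job is handed in: The pin stands upright (within 3 degrees) through the plate's hole and in the bush below, its collar on the plate (within 2 mm); the plate lies flat on the swivel with its slot on the pivot peg (within 3 mm); both at rest (z of pin in the frame of jig below 0.042 m and horizontal distance between pin and plate_hole below 0.003 m and angle between pin's own z axis and vertical below 0.06 rad and horizontal distance between plate and pivot_peg below 0.003 m and z of plate in the frame of jig below 0.028 m and linear speed of each of pin, plate below 0.02 m/s); the robot touches nothing.
It fails at once if the fingers push on the plate with more than 25 N (contact force between the fingers and plate above 25 N).
It fails at once if the caliper is shifted by more than 30 mm (distance of caliper from where it was at the start of the episode above 0.03 m).
It also fails if it takes over 64 s, if anything falls off the work surface, if the arm or the gripper's body presses on something with over 40 N, if the wrist force passes 120 N, or if a joint passes its speed limit or range.

## Working session

There is one attempt and no reset: what is moved stays moved. The work goes in short steps, Python scripts to look and compute and a tool call to move; the robot and the scene stay as the last step left them, time stands still between calls to the robot, and variables do not carry over. Pictures are saved under pics/ and viewed, about 8 in all and at most 12, crops included, and the job is handed in when it is done.

Besides the shell and the picture viewer there is one more tool, called as name([rows], argument=value, ...), one row to a line, values as JSON. drive_tool: Moves the arm, as the interface text tells. Its arguments: {"type":"object","properties":{"rows":{"type":"array"},"newtons":{"type":"number"}},"required":["rows"]}

```bash
mkdir -p pics; cat > h.py <<'E'
from rig import *
import numpy as np, cv2
def snap(n):
    s=read_state(); d=snapshot(n)
    if 'world_to_cam' in d: T=np.linalg.inv(np.array(d['world_to_cam']))
    else:
        W=np.eye(4); W[:3,:3]=s['tcp_rot']; W[:3,3]=s['ee_pos']; T=W@np.array(d['T_tool_cam'])
    return d['image'],np.array(d['camera_matrix']),T
def w(T,p): return T[:3,:3]@np.array(p)+T[:3,3]
def ray(K,T,u,v,z):
    d=T[:3,:3]@np.linalg.inv(K)@[u,v,1]; o=T[:3,3]; return o+d*(z-o[2])/d[2]
def px(K,T,p):
    c=K@(T[:3,:3].T@(np.array(p)-T[:3,3])); return c[:2]/c[2]
def tri(vs):
    A=np.zeros((3,3));b=np.zeros(3)
    for K,T,u,v in vs:
        d=T[:3,:3]@np.linalg.inv(K)@[u,v,1]; d/=np.linalg.norm(d); P=np.eye(3)-np.outer(d,d); A+=P;b+=P@T[:3,3]
    return np.linalg.solve(A,b)
def marks(cam,names,K,T):
    for n in names:
        for r in mark_of(cam,n)[:4]:
            if r['conf']>.2:
                p=w(T,r['at']); print(cam,n,round(r['conf'],2),p.round(4),px(K,T,p).round(0))
E
python3 - <<'E'
from h import *
for c in ['top','side']:
    im,K,T=snap(c); cv2.imwrite(f'pics/{c}1.png',im); print(T.round(3).tolist(),K[0,0])
    marks(c,['jig','pivot_peg','plate','plate_hole','push_corner','pin_block','pin','caliper'],K,T)
s=read_state();print(s['clock'],s['tcp_rot'],s['contact_force'],s['opening'])
E
```

```text
[[-0.012, -0.986, 0.164, 0.348], [-1.0, 0.014, 0.011, -0.012], [-0.013, -0.163, -0.986, 1.303], [0.0, 0.0, 0.0, 1.0]] 508.16994943831145
top pivot_peg 0.59 [ 0.5043 -0.0543  0.0282] [339. 222.]
top plate_hole 0.66 [0.5901 0.0364 0.0347] [303. 189.]
top push_corner 0.96 [0.5824 0.0718 0.0321] [289. 192.]
top pin_block 0.91 [ 0.4484 -0.2608  0.0052] [421. 244.]
top pin 0.51 [ 0.4519 -0.2429  0.0373] [416. 242.]
top pin 0.5 [ 0.371  -0.2627  0.0402] [426. 275.]
top pin 0.47 [ 0.5287 -0.2728  0.0355] [426. 211.]
top caliper 0.87 [ 0.7086 -0.2771  0.0036] [422. 145.]
[[0.997, -0.031, 0.071, 0.474], [-0.077, -0.331, 0.941, -0.925], [-0.006, -0.943, -0.332, 0.405], [0.0, 0.0, 0.0, 1.0]] 373.46235957875734
side jig 0.7 [ 0.5893 -0.0037 -0.0013] [335. 224.]
side pivot_peg 0.56 [ 0.5068 -0.0604  0.028 ] [305. 223.]
side plate 0.57 [ 0.5097 -0.0588  0.0229] [306. 225.]
side plate_hole 0.85 [0.5908 0.033  0.0394] [334. 205.]
side push_corner 0.77 [0.5833 0.0685 0.033 ] [330. 203.]
side pin_block 0.78 [ 0.4519 -0.2646 -0.0011] [283. 278.]
side pin 0.98 [ 0.5295 -0.2695  0.0378] [321. 261.]
side pin 0.91 [ 0.3708 -0.2605  0.0375] [241. 262.]
side pin 0.58 [ 0.7033 -0.2792 -0.0013] [407. 276.]
side pin 0.47 [ 0.45   -0.2415  0.0348] [282. 257.]
side caliper 0.69 [ 0.7043 -0.2774 -0.0008] [407. 276.]
0.9 [[ 1.64316117e-05  2.94379911e-01 -9.55688478e-01]
 [ 4.12255605e-05 -9.55688478e-01 -2.94379910e-01]
 [-9.99999999e-01 -3.45616568e-05 -2.78394788e-05]] [-0.36455338  0.49157728 -0.30731531] 0.09294803690697576
```

View pics/top1.png

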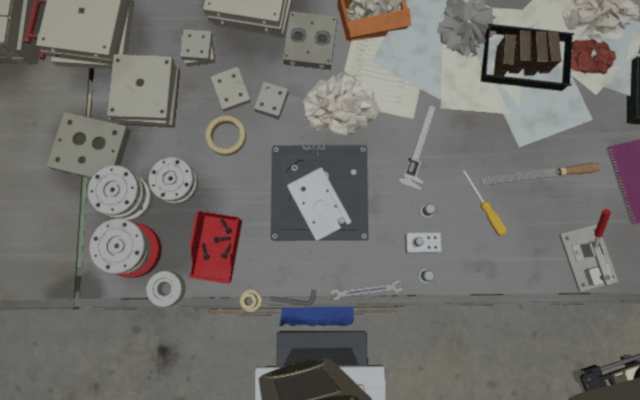

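View pics/side1.png

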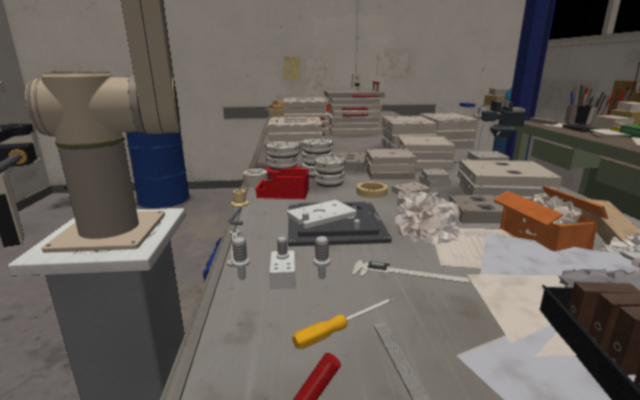

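The top picture shows the plate in the jig near (320,203), with the jig square to the view and the peg at about (340,222). Three things could be taken for the pin: (416,242) in the block, and (426,275) and (426,211) standing on the bench. The one in the block is shortest and fits the description. The red bin is left of the jig and the caliper is at (420,145). The side view agrees: block pin (282,250), look-alikes (241,250) and (321,250).

Next I take a wrist view over the block as the close check.

drive_tool([
  [[0.5,-70,-250,-310,0.3],[0.5,-70,-250,-310,0.3],[0.5,-70,-250,-310,0.3],[0.5,-70,-250,-310,0.3],[0.5,-70,-250,-310,0.3]],
])

```text
clock: 1.52
ee_pos: [0.3495, -0.3165, 0.2813]
tcp_rot: [[0.001, -0.002, -1.0], [-0.001, -1.0, 0.002], [-1.0, 0.001, -0.001]]
contact_force: [0.5, -1.0, 0.4]
opening: 0.0483
```

```bash
python3 - <<'E'
from h import *
print(np.array(snapshot('wrist')['T_tool_cam']).round(3).tolist())
s=read_state();print(s['clock'],np.round(s['ee_pos'],3),np.round(s['tcp_rot'],3).tolist())
im,K,T=snap('wrist'); cv2.imwrite('pics/w1.png',im)
marks('wrist',['pin','pin_block','plate','plate_hole','pivot_peg','push_corner'],K,T)
E
```

```text
[[-0.0, -0.286, 0.958, -0.158], [1.0, -0.001, -0.0, 0.0], [0.001, 0.958, 0.286, -0.079], [0.0, 0.0, 0.0, 1.0]]
1.575 [ 0.354 -0.311  0.283] [[0.005, 0.003, -1.0], [0.001, -1.0, -0.003], [-1.0, -0.001, -0.005]]
wrist pin 0.76 [ 0.3677 -0.2579  0.0346] [280. 163.]
wrist pin 0.58 [ 0.5279 -0.2775  0.0345] [291.  40.]
wrist pin 0.53 [ 0.4538 -0.2444  0.0369] [268. 100.]
wrist pin_block 0.55 [ 0.448  -0.2579 -0.0007] [281. 106.]
wrist plate 0.64 [ 0.5049 -0.0595  0.026 ] [131.  61.]
wrist plate 0.59 [ 0.45   -0.2428  0.035 ] [267. 103.]
wrist pivot_peg 0.74 [ 0.505  -0.0595  0.0261] [131.  60.]
```

View pics/w1.png

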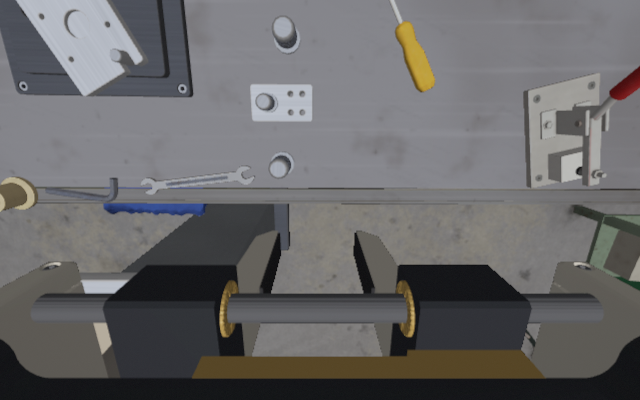

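The wrist view shows the block pin at (265,101), with a visibly thinner head (about 20 px) than the look-alikes at (285,30) and (281,165). The pin in the block is the one meant. Now over to the jig.

drive_tool([
  [[0,0,-330,-150,0],[0,0,-330,-150,0],[0,0,-330,-150,0],[0,0,-330,-150,0],[0,0,-330,-150,0]],
])

```text
clock: 2.55
ee_pos: [0.4789, -0.0335, 0.2805]
tcp_rot: [[-0.0, -0.004, -1.0], [-0.0, -1.0, 0.004], [-1.0, 0.0, 0.0]]
contact_force: [0.8, -0.2, -0.3]
opening: 0.0025
```

```bash
python3 - <<'E'
from h import *
snapshot('side')
s=read_state();print(s['clock'],np.round(s['ee_pos'],3),np.round(s['tcp_rot'],3).tolist(),s['contact_force'])
im,K,T=snap('wrist'); cv2.imwrite('pics/w2.png',im)
marks('wrist',['jig','plate','plate_hole','pivot_peg','push_corner'],K,T)
E
```

```text
2.6 [ 0.481 -0.027  0.28 ] [[0.001, 0.001, -1.0], [0.004, -1.0, -0.001], [-1.0, -0.004, -0.001]] [-2.13690791  4.82697621 -0.38716395]
wrist plate 0.71 [ 0.5045 -0.0571  0.0254] [338. 155.]
wrist plate_hole 0.93 [0.5908 0.039  0.0364] [269.  92.]
wrist pivot_peg 0.67 [ 0.5079 -0.0595  0.0205] [340. 152.]
wrist push_corner 0.93 [0.5854 0.0708 0.0336] [246.  96.]
```

View pics/w2.png

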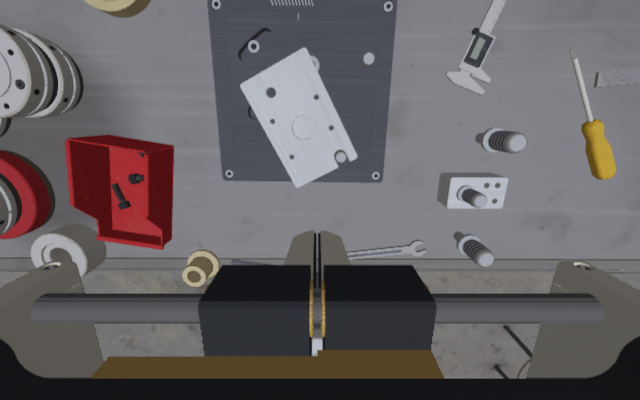

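The wrist picture shows the plate with its slot on the peg at (341,156), the stop at (368,59), the plate's hole at (271,92) and the bush at (253,46). I place the shut fingers beyond the free corner.

drive_tool([
  [[0,0,-145,-86,0],[0,100,-145,-86,0],[0,140,-145,-86,0],[0,140,-145,-86,0],[0,140,-145,-86,0]],
])

```text
clock: 3.52
ee_pos: [0.5618, 0.1099, 0.1357]
tcp_rot: [[-0.009, -0.002, -1.0], [-0.001, -1.0, 0.002], [-1.0, 0.001, 0.009]]
contact_force: [-0.1, -0.9, -0.0]
opening: 0.0006
```

```bash
python3 - <<'E'
from h import *
s=read_state();print(s['clock'],np.round(s['ee_pos'],4),s['contact_force'])
im,K,T=snap('top')
cv2.imwrite('pics/t2.png',cv2.resize(im[120:270,240:400],None,fx=4,fy=4,interpolation=cv2.INTER_CUBIC))
print(px(K,T,[.567,.118,.1]))
s=read_state();print(s['clock'],np.round(s['ee_pos'],4),s['contact_force'])
E
```

```text
3.525 [0.5618 0.1099 0.1357] [-0.11373577 -0.88035394 -0.02304965]
[268.3763826  193.74565526]
3.575 [0.5633 0.1094 0.1388] [-0.05510524 -0.12178099  1.03711093]
```

drive_tool([
  [[0,20,-9,-2,0],[0,70,-9,-2,0],[0,101,-9,-2,0],[0,101,-9,-2,0],[0,101,-9,-2,0]],
])

```text
clock: 4.2
ee_pos: [0.5682, 0.1198, 0.0419]
tcp_rot: [[0.003, -0.002, -1.0], [0.0, -1.0, 0.002], [-1.0, -0.0, -0.003]]
contact_force: [0.2, -0.1, 1.0]
opening: 0.0006
```

```bash
python3 - <<'E'
from h import *
im,K,T=snap('wrist'); cv2.imwrite('pics/w3.png',im)
s=read_state();print(s['clock'],np.round(s['ee_pos'],4),s['contact_force'])
marks('wrist',['plate_hole','pivot_peg','push_corner'],K,T)
E
```

```text
4.25 [0.5686 0.12   0.0424] [-0.04791136  0.18607805  0.47472165]
wrist plate_hole 0.65 [0.5864 0.0399 0.0379] [446. 219.]
```

View pics/w3.png

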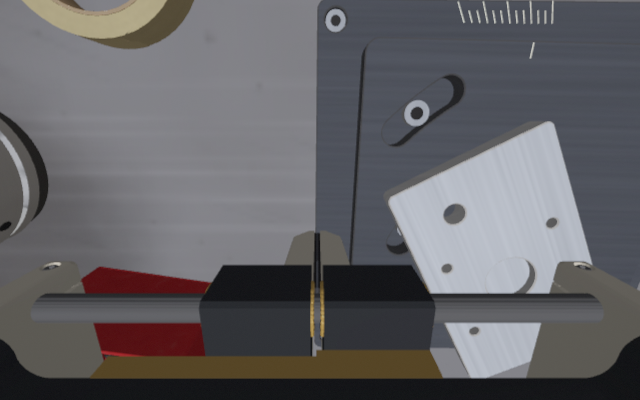

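The view shows the fingers (tip about (318,235)) just left of the plate's free corner at (390,198), with clear air between. Closing in gently.

drive_tool([
  [[0,4,10,-4,0],[0,4,20,-8,0],[0,4,25,-9,0],[0,4,30,-10,0]],
])

```text
clock: 4.9
ee_pos: [0.5766, 0.0894, 0.0357]
tcp_rot: [[-0.0, -0.002, -1.0], [0.0, -1.0, 0.002], [-1.0, -0.0, 0.0]]
contact_force: [-0.3, 0.4, -0.0]
opening: 0.0007
```

drive_tool([
  [[0,-1.5,4,-3,0],[0,-1.5,8,-7,0],[0,-1.5,12,-11,0],[0,-1.5,16,-15,0]],
])

```text
clock: 5.4
ee_pos: [0.5922, 0.0743, 0.0375]
tcp_rot: [[0.001, -0.001, -1.0], [0.001, -1.0, 0.001], [-1.0, -0.001, -0.001]]
contact_force: [1.5, 4.7, -0.6]
opening: 0.0003
```

drive_tool([
  [[0,0,4,-4,0],[0,0,8,-8,0],[0,0,12,-12,0]],
])

```text
clock: 5.78
ee_pos: [0.6043, 0.062, 0.0375]
tcp_rot: [[0.001, -0.001, -1.0], [0.0, -1.0, 0.001], [-1.0, -0.0, -0.001]]
contact_force: [1.9, 4.8, 0.1]
opening: 0.0003
```

```bash
python3 - <<'E'
from h import *
im,K,T=snap('top'); 
s=read_state();print(s['clock'],np.round(s['ee_pos'],4),s['contact_force'])
marks('top',['plate_hole','pivot_peg','push_corner','plate'],K,T)
im,K,T=snap('wrist')
marks('wrist',['plate_hole'],K,T)
E
```

```text
5.825 [0.6046 0.0614 0.0376] [ 0.00673321  1.91852976 -0.53936769]
top plate_hole 0.88 [0.6096 0.0153 0.0387] [311. 181.]
top plate_hole 0.41 [ 0.505  -0.0581  0.0256] [341. 222.]
top pivot_peg 0.72 [0.6128 0.0479 0.0331] [299. 180.]
top pivot_peg 0.63 [ 0.504  -0.0573  0.0263] [341. 222.]
wrist plate_hole 0.91 [0.6078 0.0172 0.0381] [389. 243.]
```

drive_tool([
  [[0,0,4,-3,0],[0,0,7,-5,0],[0,0,10,-7,0]],
])

```text
clock: 6.5
ee_pos: [0.611, 0.0519, 0.0373]
tcp_rot: [[0.001, -0.001, -1.0], [0.0, -1.0, 0.001], [-1.0, -0.0, -0.001]]
contact_force: [2.2, 4.8, -0.3]
opening: 0.0008
```

drive_tool([
  [[0,0,1.5,-1,0],[0,0,3,-2,0],[0,0,4.5,-3,0]],
])

```text
clock: 6.88
ee_pos: [0.6139, 0.0476, 0.0374]
tcp_rot: [[0.001, -0.001, -1.0], [0.0, -1.0, 0.001], [-1.0, -0.0, -0.001]]
contact_force: [3.7, 3.4, -0.6]
opening: 0.0006
```

drive_tool([
  [[0,0,1,0,0],[0,0,2,0,0]],
])

```text
clock: 7.12
ee_pos: [0.614, 0.0457, 0.0376]
tcp_rot: [[0.001, -0.001, -1.0], [0.0, -1.0, 0.001], [-1.0, -0.0, -0.001]]
contact_force: [3.4, 6.2, 0.4]
opening: 0.0004
```

```bash
python3 - <<'E'
from h import *
im,K,T=snap('top'); cv2.imwrite('pics/t3.png',cv2.resize(im[130:260,250:390],None,fx=5,fy=4.6,interpolation=cv2.INTER_CUBIC))
s=read_state();print(s['clock'],np.round(s['ee_pos'],4),s['contact_force'])
marks('top',['plate_hole','pivot_peg'],K,T)
im,K,T=snap('wrist'); cv2.imwrite('pics/w4.png',im)
marks('wrist',['plate_hole'],K,T)
E
```

```text
7.175 [0.6141 0.0455 0.0376] [2.97562813 3.69936615 0.60163188]
top plate_hole 0.91 [ 0.6187 -0.0023  0.0378] [318. 177.]
top plate_hole 0.48 [ 0.4505 -0.2445  0.0432] [417. 242.]
top plate_hole 0.21 [ 0.5112 -0.057   0.0249] [340. 220.]
wrist plate_hole 0.72 [0.62   0.0018 0.0393] [389. 241.]
```

View pics/w4.png

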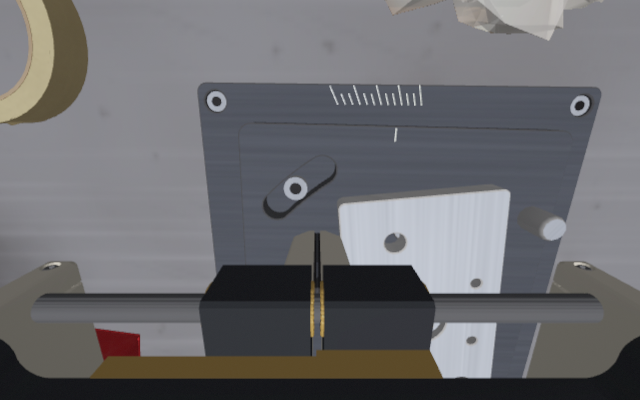

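The plate is still about 6° from square and the stop at (552,228) is clear of its edge. The swivel mark sits right of the scale's centre, so home is clockwise of square. Pushing on.

drive_tool([
  [[0,0,2.5,-2,0],[0,0,5,-4,0],[0,0,7.5,-5,0]],
])

```text
clock: 7.75
ee_pos: [0.6191, 0.0381, 0.0376]
tcp_rot: [[0.001, -0.001, -1.0], [0.0, -1.0, 0.001], [-1.0, -0.0, -0.001]]
contact_force: [3.7, 4.7, -0.1]
opening: 0.0009
```

drive_tool([
  [[0,0,1.5,-1,0],[0,0,3,-1,0],[0,0,4.5,-1,0]],
])

```text
clock: 8.12
ee_pos: [0.6203, 0.0337, 0.0377]
tcp_rot: [[0.002, -0.001, -1.0], [0.001, -1.0, 0.001], [-1.0, -0.001, -0.002]]
contact_force: [4.0, 4.3, 0.6]
opening: 0.0003
```

drive_tool([
  [[0,0,1.2,0,0],[0,0,2.4,0,0],[0,0,3.2,0,0]],
])

```text
clock: 8.5
ee_pos: [0.6204, 0.0312, 0.0378]
tcp_rot: [[0.002, -0.001, -1.0], [0.002, -1.0, 0.001], [-1.0, -0.002, -0.002]]
contact_force: [5.0, 10.1, -0.6]
opening: 0.0004
```

```bash
python3 - <<'E'
from h import *
im,K,T=snap('wrist'); cv2.imwrite('pics/w5.png',im)
s=read_state();print(s['clock'],np.round(s['ee_pos'],4),s['contact_force'])
marks('wrist',['plate_hole'],K,T)
im,K,T=snap('top');marks('top',['plate_hole','pivot_peg','plate'],K,T)
E
```

```text
8.55 [0.6204 0.0313 0.0378] [4.28343509 9.21255282 0.67055086]
wrist plate_hole 0.81 [ 0.622  -0.0177  0.0371] [395. 246.]
top plate_hole 0.59 [ 0.6258 -0.0152  0.0362] [323. 175.]
top pivot_peg 0.95 [ 0.5042 -0.0556  0.0273] [340. 222.]
top plate 0.92 [ 0.5102 -0.0603  0.0255] [342. 220.]
```

View pics/w5.png

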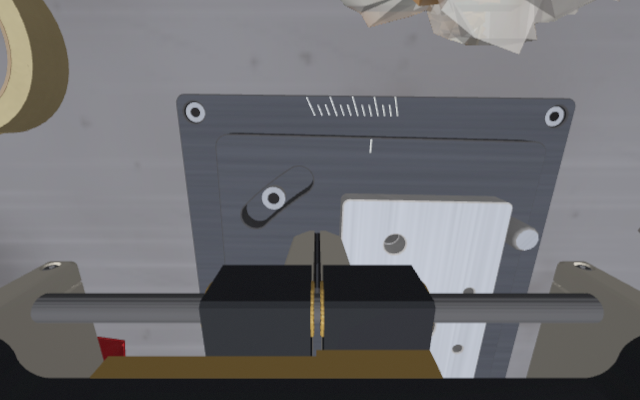

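The plate's long edge now meets the stop at (512,238), and the force has jumped to about 10 N. Holding with a touch more.

drive_tool([
  [[0,0,0.4,0,0],[0,0,0.4,0,0],[0,0,0.4,0,0],[0,0,0.4,0,0],[0,0,0.4,0,0]],
])

```text
clock: 9.43
ee_pos: [0.6204, 0.0313, 0.0378]
tcp_rot: [[0.002, -0.001, -1.0], [0.002, -1.0, 0.001], [-1.0, -0.002, -0.002]]
contact_force: [5.0, 10.1, 0.5]
opening: 0.0004
```

```bash
python3 - <<'E'
from h import *
K0=None
im,K,T=snap('wrist')
h=[];
for i in range(2):
    im,K,T=snap('wrist'); marks('wrist',['plate_hole'],K,T)
s=read_state();print(s['clock'],np.round(s['ee_pos'],4),s['contact_force'])
im=im[180:280,330:560]; cv2.imwrite('pics/w6.png',cv2.resize(im,None,fx=3.4,fy=3.4,interpolation=cv2.INTER_CUBIC))
E
```

```text
wrist plate_hole 0.95 [ 0.6212 -0.0119  0.0334] [385. 245.]
wrist plate_hole 0.6 [ 0.6246 -0.0153  0.0394] [393. 244.]
9.675 [0.6204 0.0313 0.0378] [ 4.93480422  8.70188971 -0.15106913]
```

View pics/w6.png

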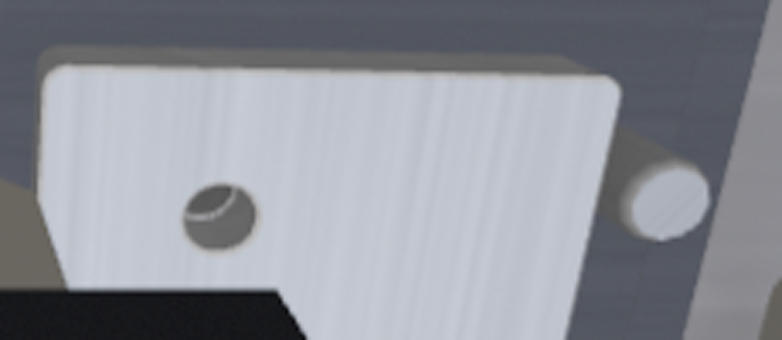

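It is home: the edge bears on the stop at (620,180 in the crop), a further 0.4 mm command gave no motion, and about 10–11 N was held for over a second. The side force of about 5 N also pressed the slot end onto the peg. Now back off, lift and go for the pin.

drive_tool([
  [[0,0,-6,0,0],[0,0,-20,0,0],[0,-60,-25,5,0],[0,-120,-25,20,0],[0.5,-150,-25,60,0]],
])

```text
clock: 10.3
ee_pos: [0.5611, 0.0552, 0.1915]
tcp_rot: [[0.005, -0.001, -1.0], [-0.001, -1.0, 0.001], [-1.0, 0.001, -0.005]]
contact_force: [0.2, 0.3, 1.1]
opening: 0.0061
```

```bash
python3 - <<'E'
from h import *
im,K,T=snap('side')
for c in ['wrist','top']:
    im,K,T=snap(c); cv2.imwrite(f'pics/{c}7.png',im)
    marks(c,['plate_hole','pivot_peg','plate'],K,T)
s=read_state();print(s['clock'],np.round(s['ee_pos'],4),s['contact_force'])
# pin axis by two cameras: mask-centroid of block pin
for c in ['top','side']:
    im,K,T=snap(c)
    for r in silhouettes(c,'pin'):
        ys,xs=np.nonzero(r['mask']); print(c,round(r['conf'],2),len(xs),xs.mean().round(1),ys.mean().round(1),xs.min(),xs.max(),ys.min(),ys.max())
E
```

```text
wrist plate_hole 0.95 [ 0.6249 -0.0132  0.0363] [379. 128.]
wrist pivot_peg 0.72 [ 0.5056 -0.0577  0.0244] [407. 226.]
wrist plate 0.6 [ 0.5058 -0.0595  0.0268] [409. 226.]
top plate_hole 0.8 [ 0.6253 -0.0158  0.0361] [324. 175.]
top pivot_peg 0.8 [ 0.5067 -0.0569  0.0253] [340. 221.]
top plate 0.64 [ 0.5107 -0.0604  0.0242] [342. 220.]
10.75 [0.5591 0.0549 0.1854] [-0.2580674  -0.25074753 -0.27814366]
top 0.69 158 427.1 210.3 420 434 204 217
top 0.51 167 425.0 275.6 418 433 269 282
side 0.96 489 321.3 255.7 314 329 237 278
side 0.68 207 281.9 248.9 277 288 238 259
side 0.67 536 240.0 256.7 232 248 238 280
side 0.54 1175 330.2 217.4 300 363 207 228
```

drive_tool([
  [[0.5,-40,299,125,0],[0.5,-40,299,125,0],[0.5,-40,299,125,0],[0.5,-40,299,125,0],[0.5,-40,299,125,0]],
])

```text
clock: 11.58
ee_pos: [0.4386, -0.2328, 0.2259]
tcp_rot: [[0.0, -0.001, -1.0], [-0.0, -1.0, 0.001], [-1.0, 0.0, -0.0]]
contact_force: [-0.2, -0.2, -0.8]
opening: 0.0466
```

drive_tool([
  [[0.5,0,10,0,0],[0.5,0,10,0,0]],
])

```text
clock: 11.82
ee_pos: [0.4395, -0.2414, 0.2252]
tcp_rot: [[-0.0, -0.003, -1.0], [0.001, -1.0, 0.003], [-1.0, -0.001, 0.0]]
contact_force: [-0.3, -0.4, 0.0]
opening: 0.0463
```

```bash
python3 - <<'E'
from h import *
for i in range(2):
    im,K,T=snap('wrist')
    marks('wrist',['pin','pin_block'],K,T)
cv2.imwrite('pics/w8.png',im)
for r in silhouettes('wrist','pin'):
    ys,xs=np.nonzero(r['mask']); print(round(r['conf'],2),len(xs),xs.min(),xs.max(),ys.min(),ys.max())
s=read_state();print(s['clock'],np.round(s['ee_pos'],4),s['contact_force'],s['opening'])
np.savez('w8.npz',K=K,T=T)
E
```

```text
wrist pin 0.77 [ 0.4517 -0.2446  0.039 ] [319. 172.]
wrist pin 0.62 [ 0.5254 -0.2762  0.0318] [346. 110.]
wrist pin_block 0.66 [ 0.4499 -0.2601 -0.0029] [330. 167.]
wrist pin 0.89 [ 0.5284 -0.2773  0.0337] [349. 107.]
wrist pin 0.85 [ 0.3647 -0.2574  0.0345] [330. 235.]
wrist pin 0.63 [ 0.4476 -0.243   0.0386] [320. 175.]
wrist pin_block 0.66 [ 0.4501 -0.2591 -0.0016] [331. 168.]
0.94 794 321 345 219 258
0.79 777 330 362 91 121
0.64 398 311 330 162 187
12.175 [ 0.4399 -0.24    0.2254] [-0.08483469 -0.36667341  0.79294829] 0.046535980506968846
```

View pics/w8.png

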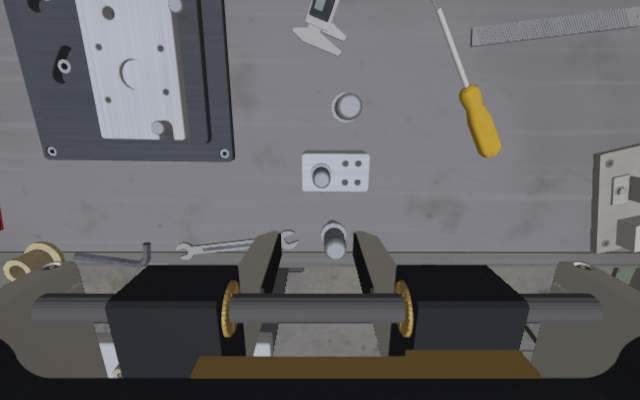

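The picture shows the block with the pin top at about (321,178), centred between the open fingers in y; the look-alikes are at (347,105) and (335,240).

```bash
python3 - <<'E'
from h import *
d=np.load('w8.npz');K,T=d['K'],d['T']; im=cv2.imread('pics/w8.png')
g=cv2.cvtColor(im,cv2.COLOR_BGR2GRAY)[150:195,300:345]; 
c=cv2.HoughCircles(cv2.resize(g,None,fx=6,fy=6,interpolation=cv2.INTER_CUBIC),cv2.HOUGH_GRADIENT,1,30,param1=80,param2=15,minRadius=30,maxRadius=75)
print(None if c is None else [(x/6+300,y/6+150,r/6) for x,y,r in c[0][:4]])
for z in(.079,): print(ray(K,T,321,178,z), K[0,0])
_,K2,T2=snap('side')
print(tri([(K,T,321,178),(K2,T2,282,240)]))
_,K3,T3=snap('top');print(tri([(K,T,321,178),(K3,T3,416.5,241)]))
E
```

```text
[(np.float32(321.41666), np.float32(179.25), np.float32(8.900001))]
[ 0.45301106 -0.24424998  0.079     ] 280.03594468024124
[ 0.45215229 -0.24433658  0.07407497]
[ 0.45056794 -0.24228774  0.06189773]
```

drive_tool([
  [[0.5,50,3,-11,0],[0.5,100,3,-11,0],[0.5,130,3,-11,0],[0.5,130,3,-11,0]],
])

```text
clock: 12.78
ee_pos: [0.4486, -0.2425, 0.0927]
tcp_rot: [[-0.005, -0.001, -1.0], [0.003, -1.0, 0.001], [-1.0, -0.003, 0.005]]
contact_force: [-0.8, -0.5, 0.9]
opening: 0.046
```

```bash
python3 - <<'E'
from h import *
im,K,T=snap('wrist'); cv2.imwrite('pics/w9.png',im)
s=read_state();print(s['clock'],np.round(s['ee_pos'],4),s['contact_force'])
print(px(K,T,[.451,-.243,.079]))
E
```

```text
12.825 [ 0.45   -0.2436  0.0951] [-0.58074133 -0.72139357  0.14023597]
[317.55686343 236.14462413]
```

View pics/w9.png

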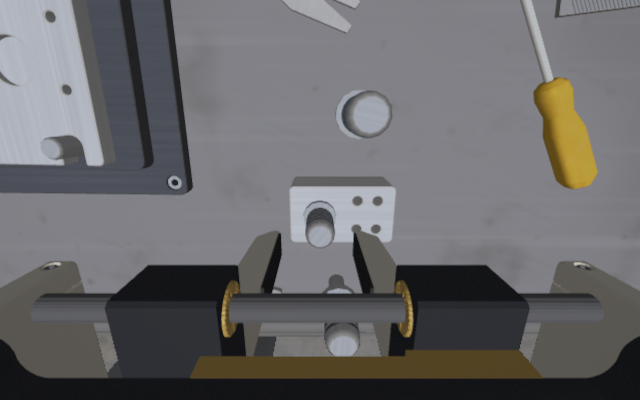

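The pin top is at (320,233), midway between the fingertips and within about 2 mm of plan. Descend and grip.

drive_tool([
  [[0.5,25,1,-2,0],[0.5,40,1,-2,0],[0.5,40,1,-2,0],[0.5,40,1,-2,0]],
])

```text
clock: 13.32
ee_pos: [0.4531, -0.2455, 0.0567]
tcp_rot: [[0.001, -0.001, -1.0], [-0.001, -1.0, 0.001], [-1.0, 0.001, -0.001]]
contact_force: [-0.1, -0.1, 0.3]
opening: 0.0465
```

drive_tool([
  [[0.1,0,0,0,0],[0.1,0,0,0,0],[0.1,0,0,0,0],[0.1,0,0,0,0],[0.1,0,0,0,0]],
], newtons=30)

```text
clock: 13.95
ee_pos: [0.4526, -0.2451, 0.0558]
tcp_rot: [[0.0, -0.001, -1.0], [-0.0, -1.0, 0.001], [-1.0, 0.0, -0.0]]
contact_force: [-0.6, 0.6, 3.1]
opening: 0.0196
```

drive_tool([
  [[0.1,-8,0,0,0],[0.1,-20,0,0,0],[0.1,-40,0,0,0],[0.1,-65,0,0,0],[0.1,-90,0,0,0]],
])

```text
clock: 14.58
ee_pos: [0.4525, -0.2452, 0.1471]
tcp_rot: [[0.0, -0.001, -1.0], [-0.0, -1.0, 0.001], [-1.0, 0.0, -0.0]]
contact_force: [0.3, -0.3, -1.8]
opening: 0.0192
```

```bash
python3 - <<'E'
from h import *
s=read_state();print(s['clock'],np.round(s['ee_pos'],4),np.round(s['tcp_rot'],4).tolist(),s['contact_force'],s['opening'])
im,K,T=snap('wrist'); cv2.imwrite('pics/w10.png',im)
E
```

```text
14.575 [ 0.4525 -0.2452  0.1471] [[0.0003, -0.0013, -1.0], [-0.0004, -1.0, 0.0013], [-1.0, 0.0004, -0.0003]] [ 0.32488911 -0.28435779 -1.77281015] 0.019241383309365458
```

drive_tool([
  [[0.1,-15,-50,-23,0],[0.1,-15,-105,-50,0],[0.1,-15,-160,-78,0],[0.1,-15,-210,-100,0],[0.1,-15,-230,-108,0]],
])

```text
clock: 15.25
ee_pos: [0.5615, -0.0123, 0.1606]
tcp_rot: [[0.0, 0.002, -1.0], [0.0, -1.0, -0.002], [-1.0, -0.0, -0.0]]
contact_force: [-0.4, -0.2, -0.6]
opening: 0.0194
```

```bash
python3 - <<'E'
from h import *
im,K,T=snap('wrist')
im,K,T=snap('wrist'); cv2.imwrite('pics/w11.png',im); np.savez('w11.npz',K=K,T=T)
marks('wrist',['plate_hole','pivot_peg','pin'],K,T)
s=read_state();print(s['clock'],np.round(s['ee_pos'],4),s['contact_force'],s['opening'])
R=np.array(s['tcp_rot']);p=np.array(s['ee_pos'])
for d in(0.0178,.045): print(px(K,T,p+R@[d,0,0]))
E
```

```text
wrist plate_hole 0.95 [ 0.6196 -0.0134  0.038 ] [319. 139.]
wrist pivot_peg 0.61 [0.6381 0.0203 0.0352] [285. 119.]
wrist pivot_peg 0.59 [ 0.5059 -0.0585  0.0243] [358. 239.]
wrist pivot_peg 0.21 [ 0.56   -0.0098  0.1386] [315. 237.]
wrist pin 0.92 [ 0.3634 -0.2581  0.0308] [512. 345.]
wrist pin 0.82 [ 0.5561 -0.0114  0.1421] [317. 244.]
wrist pin 0.61 [ 0.5251 -0.2736  0.0345] [558. 227.]
15.5 [ 0.5605 -0.0159  0.1604] [-0.0371343   0.58971953 -1.28795479] 0.01927756309168938
[323.95172854 238.85494697]
[323.1505041  224.11122832]
```

View pics/w11.png

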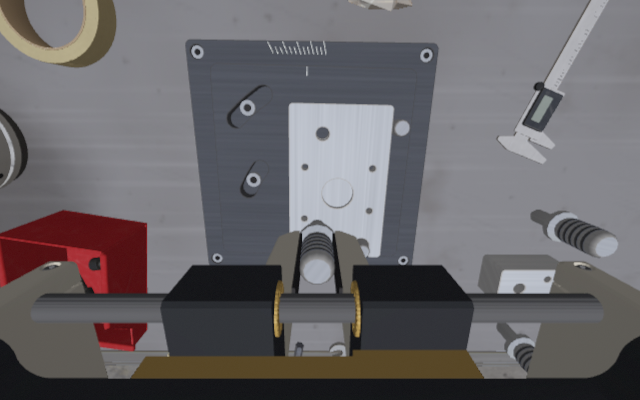

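The pin is held upright between the fingers (collar near (318,228)), and the plate's hole shows at (322,133). The arm was still settling, so I re-measure now that it rests.

```bash
cat > hole.py <<'E'
from h import *
def hole(cam='wrist',near=None,z=.04,rad=16):
    im,K,T=snap(cam); u,v=px(K,T,near); x0,y0=int(u)-rad,int(v)-rad
    g=cv2.cvtColor(im,cv2.COLOR_BGR2GRAY)[y0:y0+2*rad,x0:x0+2*rad]
    t,b=cv2.threshold(g,0,255,cv2.THRESH_BINARY_INV+cv2.THRESH_OTSU)
    n,l,st,c=cv2.connectedComponentsWithStats(b)
    i=min(range(1,n),key=lambda i:np.hypot(*(c[i]-rad)))
    q=c[i]+[x0,y0]; return q,st[i],ray(K,T,*q,z),im,K,T
E
python3 - <<'E'
from hole import *
for i in range(3):
    q,st,p,im,K,T=hole(near=[.6245,-.0150,.04]); s=read_state(); print(q.round(1),st,p.round(4),np.round(s['ee_pos'],4))
    R=np.array(s['tcp_rot']);e=np.array(s['ee_pos'])
    print(px(K,T,e+R@[.0178,0,0]).round(1),px(K,T,e+R@[.045,0,0]).round(1))
cv2.imwrite('pics/w12.png',im)
q,st,p,im,K,T=hole('top',near=[.6245,-.0150,.04],rad=7); print(q.round(1),st,p.round(4))
cv2.imwrite('pics/w12c.png',cv2.resize(np.hstack([cv2.imread('pics/w12.png')[100:280,240:400]]),None,fx=3.3,fy=3.3,interpolation=cv2.INTER_CUBIC))
E
```

```text
[316.9 131.8] [ 11   9  14  14 143] [ 0.6247 -0.0162  0.04  ] [ 0.5605 -0.0162  0.1605]
[317.2 237.1] [317.1 222.5]
[316.4 131.7] [ 11   9  14  14 144] [ 0.6248 -0.0162  0.04  ] [ 0.5605 -0.0164  0.1605]
[317. 237.] [317.  222.4]
[316.2 131.8] [ 11  10  13  13 138] [ 0.6248 -0.0161  0.04  ] [ 0.5605 -0.0164  0.1605]
[316.8 237. ] [316.8 222.4]
[322.7 171.8] [  0   0  14  12 148] [ 0.6327 -0.0137  0.04  ]
```

View pics/w12c.png

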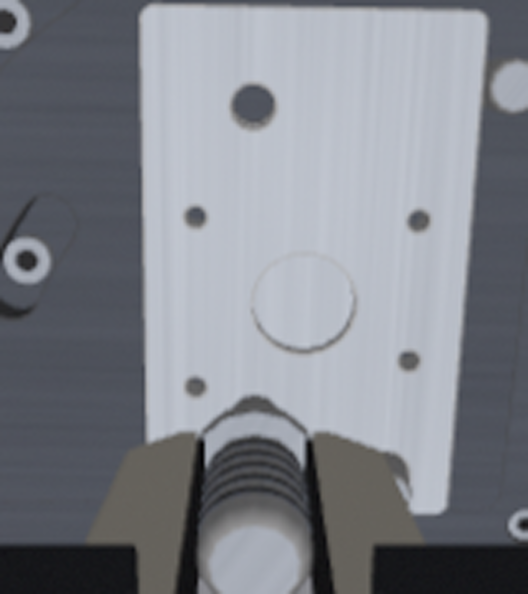

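I have now viewed 12 pictures, so the rest is by numbers. This crop shows the pin tip at image (316.7,220) and the hole at (316.5,131.8); they line up sideways. Checking where the pin's axis lies in the pads, fore and aft.

```bash
python3 - <<'E'
from hole import *
_,K,T=snap('wrist');s=read_state();R=np.array(s['tcp_rot']);e=np.array(s['ee_pos'])
a=np.linspace(0,2*np.pi,73)
for off in(-4,-2,0,2):
  o=[]
  for d,r in((.0448,.0045),(.0448,.006),(.0413,.006),(.0178,.013),(.0128,.013),(-.0232,.009)):
    P=[px(K,T,e+R@[d,r*np.sin(t),r*np.cos(t)-off/1000]) for t in a]; o.append(round(min(p[1] for p in P),1))
  print(off,'tip45,tip6,shank,collarlow,collartop,handletop far edges',o)
im=cv2.imread('pics/w12.png'); g=cv2.cvtColor(im,cv2.COLOR_BGR2GRAY)
print(list(enumerate(g[212:285,317],212)))
E
```

```text
-4 tip45,tip6,shank,collarlow,collartop,handletop far edges [np.float64(221.9), np.float64(220.0), np.float64(221.7), np.float64(224.7), np.float64(227.5), np.float64(260.2)]
-2 tip45,tip6,shank,collarlow,collartop,handletop far edges [np.float64(219.4), np.float64(217.6), np.float64(219.2), np.float64(221.9), np.float64(224.7), np.float64(256.8)]
0 tip45,tip6,shank,collarlow,collartop,handletop far edges [np.float64(217.0), np.float64(215.2), np.float64(216.7), np.float64(219.1), np.float64(221.8), np.float64(253.4)]
2 tip45,tip6,shank,collarlow,collartop,handletop far edges [np.float64(214.6), np.float64(212.7), np.float64(214.3), np.float64(216.3), np.float64(218.9), np.float64(250.0)]
[(212, np.uint8(188)), (213, np.uint8(187)), (214, np.uint8(187)), (215, np.uint8(187)), (216, np.uint8(187)), (217, np.uint8(187)), (218, np.uint8(188)), (219, np.uint8(158)), (220, np.uint8(94)), (221, np.uint8(81)), (222, np.uint8(83)), (223, np.uint8(85)), (224, np.uint8(111)), (225, np.uint8(152)), (226, np.uint8(169)), (227, np.uint8(169)), (228, np.uint8(170)), (229, np.uint8(171)), (230, np.
[... 478 characters left out ...]
53, np.uint8(97)), (254, np.uint8(107)), (255, np.uint8(117)), (256, np.uint8(125)), (257, np.uint8(134)), (258, np.uint8(142)), (259, np.uint8(159)), (260, np.uint8(170)), (261, np.uint8(171)), (262, np.uint8(173)), (263, np.uint8(173)), (264, np.uint8(174)), (265, np.uint8(174)), (266, np.uint8(174)), (267, np.uint8(173)), (268, np.uint8(173)), (269, np.uint8(173)), (270, np.uint8(172)), (271, np.uint8(172)), (272, np.uint8(171)), (273, np.uint8(172)), (274, np.uint8(171)), (275, np.uint8(171)), (276, np.uint8(171)), (277, np.uint8(172)), (278, np.uint8(173)), (279, np.uint8(174)), (280, np.uint8(175)), (281, np.uint8(176)), (282, np.uint8(175)), (283, np.uint8(149)), (284, np.uint8(123))]
```

The pin's tip, collar and handle edges all say its axis sits about 2 mm behind the TCP (world −x). I go low and 25 mm short of the hole to compare tip and hole at the same height.

drive_tool([
  [[0.1,0,0,-42,0],[0.1,35,0,-42,0],[0.1,67,0,-42,0],[0.1,67,0,-42,0],[0.1,67,0,-42,0]],
])

```text
clock: 16.38
ee_pos: [0.6034, -0.0157, 0.0949]
tcp_rot: [[0.001, -0.002, -1.0], [-0.0, -1.0, 0.002], [-1.0, 0.0, -0.001]]
contact_force: [0.8, 0.0, 0.5]
opening: 0.0193
```

```bash
cat > tip.py <<'E'
from hole import *
def go(near):
    q,st,p,im,K,T=hole(near=near);s=read_state();R=np.array(s['tcp_rot']);e=np.array(s['ee_pos'])
    print(s['clock'],e.round(4),R[:,0].round(4),np.round(s['contact_force'],1),s['opening'])
    print('hole',q.round(1),st,p.round(4))
    a=np.linspace(0,2*np.pi,73)
    for off in(-4,-2,0):
        o=[]
        for d,r in((.0448,.0045),(.0413,.006),(.0178,.013),(.0128,.013),(-.0232,.008)):
            P=[px(K,T,e+R@[d,r*np.sin(t),r*np.cos(t)-off/1000]) for t in a]; o.append(float(min(p[1] for p in P).round(1)))
        print(off,o)
    u,v=px(K,T,e+R@[.0448,0,0]); print('axis px',u.round(1),v.round(1))
    g=cv2.cvtColor(im,cv2.COLOR_BGR2GRAY).astype(int); u=int(round(u));v=int(v)
    print('col',v-14,g[v-14:v+50,u].tolist())
    for r in range(v-6,v+5,2): print('row',r,u-18,g[r,u-18:u+19].tolist())
    cv2.imwrite('pics/tip.png',im)
E
python3 -c "
from tip import *
import time
snapshot('wrist');snapshot('wrist')
go([.6248,-.0162,.04])"
```

```text
16.525 [ 0.6041 -0.0156  0.0957] [ 3.3e-03 -4.0e-04 -1.0e+00] [-0.2 -0.2  0.3] 0.01936382683210529
hole [317.2 193. ] [  8   9  17  15 203] [ 0.625 -0.016  0.04 ]
-4 [221.9, 221.8, 224.7, 227.6, 261.9]
-2 [219.5, 219.3, 222.0, 224.7, 258.6]
0 [217.1, 216.8, 219.2, 221.9, 255.2]
axis px 316.7 222.5
col 208 [197, 198, 198, 198, 198, 198, 198, 198, 197, 198, 198, 168, 98, 83, 86, 88, 116, 156, 172, 173, 175, 175, 174, 149, 91, 53, 68, 81, 61, 60, 82, 73, 51, 73, 83, 61, 53, 78, 85, 63, 52, 78, 91, 92, 93, 100, 111, 120, 129, 137, 147, 163, 174, 175, 176, 177, 178, 178, 178, 177, 177, 177, 176, 176]
row 216 299 [196, 196, 196, 197, 197, 196, 195, 196, 195, 195, 196, 195, 194, 196, 198, 198, 195, 195, 197, 199, 198, 197, 197, 197, 197, 196, 197, 198, 197, 197, 198, 200, 200, 198, 196, 196, 197]
row 218 299 [196, 196, 196, 197, 197, 197, 196, 195, 195, 195, 196, 195, 195, 196, 198, 198, 195, 196, 198, 199, 198, 196, 196, 197, 197, 197, 197, 198, 197, 197, 198, 199, 199, 197, 196, 196, 197]
row 220 299 [197, 196, 196, 197, 197, 197, 195, 196, 195, 195, 196, 195, 194, 182, 155, 128, 121, 95, 98, 102, 136, 144, 169, 192, 197, 196, 197, 198, 197, 197, 198, 199, 199, 197, 196, 196, 196]
row 222 299 [196, 196, 196, 197, 197, 196, 195, 196, 195, 195, 197, 181, 140, 95, 84, 83, 84, 85, 86, 86, 86, 85, 85, 115, 166, 192, 197, 197, 197, 197, 199, 200, 199, 197, 196, 196, 196]
row 224 299 [197, 196, 196, 197, 197, 196, 196, 195, 176, 138, 124, 100, 86, 86, 86, 87, 98, 112, 116, 106, 92, 89, 87, 88, 88, 103, 139, 165, 191, 197, 198, 200, 199, 197, 196, 196, 197]
row 226 299 [197, 196, 196, 197, 197, 183, 154, 106, 96, 112, 139, 146, 154, 156, 162, 171, 173, 172, 172, 174, 175, 167, 163, 153, 147, 136, 133, 112, 107, 137, 173, 195, 199, 197, 196, 196, 197]
```

```bash
python3 - <<'E'
from hole import *
q,st,p,im,K,T=hole(near=[.6248,-.0162,.04]); s=read_state(); print(np.round(s['ee_pos'],4),p.round(4))
a=np.linspace(0,2*np.pi,181); P=np.array([px(K,T,[p[0]+.0066*np.cos(t),p[1]+.0066*np.sin(t),.04]) for t in a]); print(P.min(0).round(1),P.max(0).round(1))
g=cv2.cvtColor(im,cv2.COLOR_BGR2GRAY).astype(int); u,v=map(int,q.round())
print('col',v-13,g[v-13:v+14,u].tolist()); print('row',u-13,g[v,u-13:u+14].tolist())
E
```

```text
[ 0.6039 -0.0155  0.0954] [ 0.625  -0.0161  0.04  ]
[309.  184.8] [325.7 200.9]
col 180 [196, 196, 196, 196, 190, 151, 87, 87, 87, 87, 88, 87, 87, 88, 89, 101, 124, 121, 104, 104, 105, 158, 191, 195, 198, 198, 198]
row 304 [196, 195, 195, 195, 187, 156, 126, 121, 107, 94, 90, 90, 89, 88, 88, 87, 86, 86, 88, 111, 118, 105, 169, 193, 196, 197, 198]
```

drive_tool([
  [[0.1,0,0.7,-15,0],[0.1,0,0.7,-23.2,0],[0.1,0,0.7,-23.2,0],[0.1,4,0.7,-23.2,0],[0.1,8,0.7,-23.2,0]],
])

```text
clock: 17.2
ee_pos: [0.6255, -0.016, 0.0851]
tcp_rot: [[-0.001, -0.001, -1.0], [0.0, -1.0, 0.001], [-1.0, -0.0, 0.001]]
contact_force: [-0.1, 0.5, -0.7]
opening: 0.0193
```

drive_tool([
  [[0.1,2,0,0,0],[0.1,4,0,0,0],[0.1,5.5,0,0,0]],
])

```text
clock: 17.58
ee_pos: [0.6259, -0.016, 0.0799]
tcp_rot: [[-0.0, -0.001, -1.0], [0.0, -1.0, 0.001], [-1.0, -0.0, 0.0]]
contact_force: [-1.0, 0.1, -0.5]
opening: 0.0196
```

The tip is 5 mm below the plate's top with no upward force, so it is in the hole. Continuing slowly.

drive_tool([
  [[0.1,2,0,-0.5,0],[0.1,4,0,-0.5,0],[0.1,6,0,-0.5,0]],
])

```text
clock: 17.95
ee_pos: [0.6265, -0.016, 0.0739]
tcp_rot: [[-0.0, -0.001, -1.0], [0.0, -1.0, 0.001], [-1.0, -0.0, 0.0]]
contact_force: [-0.1, 0.8, -0.7]
opening: 0.019
```

drive_tool([
  [[0.1,1.5,0,0,0],[0.1,3,0,0,0],[0.1,4.5,0,0,0]],
])

```text
clock: 18.32
ee_pos: [0.6265, -0.016, 0.0695]
tcp_rot: [[0.0, -0.001, -1.0], [-0.0, -1.0, 0.001], [-1.0, 0.0, -0.0]]
contact_force: [0.7, -0.0, -0.9]
opening: 0.0193
```

Tip at about z 0.0247, inside the bush, with no force. Down to just above the seat (TCP z ≈ 0.058).

drive_tool([
  [[0.1,2,0,0,0],[0.1,5,0,0,0],[0.1,8,0,0,0],[0.1,10,0,0,0]],
])

```text
clock: 18.82
ee_pos: [0.6264, -0.016, 0.0592]
tcp_rot: [[-0.0, -0.001, -1.0], [0.0, -1.0, 0.001], [-1.0, -0.0, 0.0]]
contact_force: [-0.1, -0.0, -0.6]
opening: 0.0196
```

drive_tool([
  [[0.1,1,0,0,0],[0.1,2,0,0,0],[0.1,2.5,0,0,0]],
])

```text
clock: 19.2
ee_pos: [0.6266, -0.016, 0.0578]
tcp_rot: [[0.0, -0.001, -1.0], [-0.0, -1.0, 0.001], [-1.0, 0.0, -0.0]]
contact_force: [-4.0, 0.1, 7.9]
opening: 0.0195
```

Seated: it stopped at TCP z 0.0578, exactly the expected height, with about 8 N upward. Release, lift and back away.

drive_tool([
  [[0.1,-0.8,0,0,0],[0.5,-0.8,0,0,0],[0.5,-0.8,0,0,0],[0.5,-0.8,0,0,0],[0.5,-0.8,0,0,0]],
])

```text
clock: 19.82
ee_pos: [0.6265, -0.016, 0.0578]
tcp_rot: [[-0.0, -0.001, -1.0], [0.0, -1.0, 0.001], [-1.0, -0.0, 0.0]]
contact_force: [0.8, 0.2, -0.2]
opening: 0.0462
```

drive_tool([
  [[0.5,-10,0,0,0],[0.5,-40,0,0,0],[0.5,-80,0,0,0],[0.5,-120,0,30,0],[0.5,-140,0,70,0]],
])

```text
clock: 20.45
ee_pos: [0.5575, -0.0161, 0.2016]
tcp_rot: [[0.005, -0.001, -1.0], [-0.001, -1.0, 0.001], [-1.0, 0.001, -0.005]]
contact_force: [-0.8, 0.5, -0.4]
opening: 0.0466
```

```bash
python3 - <<'E'
from h import *
snapshot('wrist');snapshot('wrist')
v=[]
for c in ['wrist','top','side']:
    im,K,T=snap(c); marks(c,['pin','plate_hole','pivot_peg','plate','caliper'],K,T); 
    if c=='wrist':
        cv2.imwrite('pics/end.png',im)
        g=cv2.cvtColor(im,cv2.COLOR_BGR2GRAY)
        u,w_=px(K,T,[.6247,-.0161,.045]); print('collar px expect',u,w_)
        for r in silhouettes(c,'pin'):
            ys,xs=np.nonzero(r['mask']); print(round(r['conf'],2),len(xs),xs.min(),xs.max(),ys.min(),ys.max())
        P=np.array([px(K,T,[.6247+rr*np.cos(t),-.0161+rr*np.sin(t),z]) for rr,z in((.013,.04),(.013,.045),(.01,.078),(.007,.081)) for t in np.linspace(0,6.3,60)]); print('expected extents if home',P.min(0).round(0),P.max(0).round(0))
s=read_state();print(s['clock'],np.round(s['ee_pos'],4),s['contact_force'],s['opening'])
E
```

```text
wrist pin 0.78 [ 0.5246 -0.2756  0.0362] [529. 210.]
wrist pin 0.69 [ 0.6231 -0.0139  0.0371] [315. 128.]
wrist plate_hole 0.61 [ 0.6219 -0.0114  0.0407] [312. 129.]
wrist pivot_peg 0.73 [ 0.504  -0.0619  0.0227] [352. 222.]
wrist plate 0.97 [ 0.504  -0.0626  0.0273] [353. 224.]
wrist caliper 0.89 [ 0.7089 -0.2781 -0.003 ] [540.  50.]
wrist caliper 0.49 [ 0.6232 -0.0111  0.038 ] [312. 128.]
wrist caliper 0.48 [ 0.4487 -0.2592 -0.0014] [487. 252.]
collar px expect 316.64506260168906 126.29920012119139
0.78 1634 505 573 193 232
0.77 462 305 328 114 138
expected extents if home [305. 114.] [329. 138.]
top pin 0.67 [ 0.3711 -0.2616  0.0413] [425. 274.]
top pin 0.53 [ 0.531  -0.2741  0.0373] [427. 210.]
top pivot_peg 0.76 [ 0.5062 -0.0558  0.0286] [340. 222.]
top plate 0.76 [ 0.5112 -0.0601  0.0246] [342. 220.]
top caliper 0.93 [ 0.7113 -0.2781  0.0025] [423. 144.]
side pin 0.65 [ 0.3692 -0.2622  0.038 ] [240. 262.]
side pin 0.6 [ 0.5279 -0.2704  0.0367] [321. 261.]
side pin 0.57 [ 0.6265 -0.0106  0.0367] [349. 211.]
side plate_hole 0.91 [ 0.6285 -0.0165  0.0399] [351. 211.]
side plate_hole 0.32 [ 0.5096 -0.0596  0.0244] [306. 225.]
side pivot_peg 0.7 [ 0.5052 -0.0589  0.0268] [305. 224.]
side plate 0.84 [ 0.5088 -0.0575  0.0221] [306. 225.]
side caliper 0.66 [ 0.7049 -0.2765 -0.0029] [408. 276.]
21.5 [ 0.5565 -0.016   0.1979] [-0.49222313 -0.67389544  0.85959057] 0.046593037884495314
```

The pin's silhouette (305–328, 114–138) matches the expected home, upright extents almost to the pixel. Handing in.

```bash
python3 -c "
from rig import *
print(close_job())"
```

```text
the job is handed in; nothing more can be done
None
```

The job is done and handed in at about 21.5 s of the 64 s allowed; no verdict is reported.

**Plate:** I swung it round on the pivot peg by its free corner until the long edge met the stop. I then held it there at about 10–11 N for over a second; the highest force in my readings was about 11 N. A further 0.4 mm push command moved nothing, so it was bearing on the stop. I did not push the slot end onto the peg as a separate step. The roughly 5 N sideways force during the press did that, and the pin then went in freely.

**Pin:** I took the one in the block, the smallest of the three look-alikes. It went through the plate's hole and into the bush without resistance. It stopped at a tool height of 57.8 mm with about 8 N upward, which is the expected height for the collar on the plate. I then released it and backed the arm well clear.

**Last checks:**
- **Pin:** in the wrist camera its outline matches an upright, seated pin to within a pixel. The networks put it within about 6 mm of the hole, which is coarser than the outline check.
- **Missed in the top camera:** the network did not find the seated pin there. It found it in the side and wrist views.
- **Plate slot:** the networks placed it within 1–7 mm of the peg, depending on the view. That scatter is too coarse to confirm the 3 mm limit; the free fit of the pin is the better evidence.
- **Caliper:** its position matches the start to within about 3 mm, inside the measuring error.

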